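Clear and hold open the parts organiser

ROBOT

A 6-joint arm with a two-finger parallel gripper is mounted at the origin on the work surface. World frame = base frame: x ahead of the robot, y to its left, z up, the work surface at z = 0. Lengths are in m, angles in rad, forces in N, time in s.
With the tool pointing down it reaches from about 0.25 to 0.775 m from the base axis. Payload 4 kg.
Tool frame: the origin (TCP) lies at the very end of the fingers, on their centre line; the grasp point (between the pads) lies 19 mm behind it; z points along the fingers, y is the line along which they close (so a half turn about z gives the same grasp; the last joint's range is limited). The gripper opens to 94 mm and grips with 3 to 60 N. Pads are 16 mm wide; open, the fingers measure 119 mm over their backs; the gripper's body (75 mm by 177 mm) begins 78 mm behind the grasp point.
Start: joints at [-1.329, 0.087, 1.371, -0, 1.684, -0.103], TCP at [0.186, -0.518, 0.206] pointing down, gripper open.
Joint ranges: [-3.1, 3.1], [-0.76, 2.03], [0.27, 2.55], [-1.08, 4.22], [0.17, 2.65], [-2.57, 2.57]. Speed limits (rad/s): [2.79, 2.79, 3.14, 3.14, 3.14, 3.14].

INTERFACE

Orientations are given as a 3x3 rotation matrix whose columns are the frame's x, y, z axes.
In Python, from plant import status, read_camera, manip, models gives the robot as it stands.
- The arm moves only by the tool send_rows, never from a script. Its argument "moves" is a list of rows, each a list of 3 entries, a list of its own where there are three numbers: the shift along the tool's x, y, z in cm, then the turn, a rotation vector about the tool's x, y, z in degrees, then the closure, from 0 (fully open) to 1 (shut). In form: [[[x, y, z], [rx, ry, rz], grip], ...]. A call has exactly 8 rows; each row shifts and turns the commanded pose from where the row before left it, along the tool's axes as they then stand; what a row does not reach is not made up. A row lasts 1/12 s, in which the tool goes at most 41.7 mm and 7.16 degrees, less where a joint would pass 70% of its speed; a pose out of reach is approached as far as the arm can. A call is refused whole if a number of a shift passes 4.17 or a number of a turn 7.16, either way. A call with a gripper value outside its range is refused whole. The fingers move at their own pace and stop on an object; "squeeze" is the grip in N (left out, the last holds). Time passes only in rows, so rows that do not move let the fingers close, or fill a call up. It gives the time, the measured TCP pose, the force, the opening and the grip force at its end, in the units of the state.
- status.get_obs(): the state, without advancing time (a new reading comes with each control period).
- read_camera(name): name is "scene" or "top" or "wrist"; returns a dict with "frame" (420x560x3 uint8, red, green, blue), "range_z" (420x560 float32, m along the optical axis (not along the pixel's ray), 0 where there is no reading), "fx", "fy", "cx", "cy" (pixels), "k1" (the pictures are not rectified: a ray, as slopes to the right and down, at radius r is drawn at 1 + k1 r^2 times it, then the intrinsics apply), "camera_from_world" (4x4, takes a point from world to camera coordinates). Camera axes: x right, y up, looking along -z (the intrinsics and any distortion apply to the point x, -y, -z); pixel columns grow to the right and rows downward; lengths in m; the calibration is good to about 2 mm. A picture is of the moment at which its call begins.
- manip.close_job(): hands the job in; it is judged then, once.
Trained networks look in the newest picture that a camera, given by its name, has taken for a name from the list of things; names that differ only in an ending like _2 or _b are one class to them, and where a whole thing is asked for, a point or a joint stands for the part that bears it (a point fixed in the world has none). Each returns a list of dicts, best first, with "conf" (0 to 1); they miss things now and then, are a little off and sometimes report something else, mostly with a low value. They report only what shows in the picture. A call takes as long as a camera call. They do not tell look-alikes from the thing itself.
- models.cut_out(camera, query): "pixels" (420x560 bool, what is visible of it) and "box" ([left, top, width, height] in pixels, round what is visible of it).
The state is a dict: "t": time; "q": joint angles; "dq": joint speeds; "tau": joint torques, N m; "tool_pos": TCP position; "eef_rot": TCP orientation; "force": force on the tool from outside, world axes, zero at the start; "wrist_torque": the same for the moment, N m; "gripper_width": finger opening in m; "finger_force": force on a finger pad.
Only numpy, scipy, OpenCV 4.12 (cv2) and the standard library are available. Lean on these libraries where they do the work, as an engineer would, in place of code of your own. Each camera call takes 0.05 s, during which the arm holds its last target. There are 200 camera calls.

TASK

I need both hands to pick spares out of the white organiser case, but the blue parts basket is standing on its lid: first hang the basket by its arched handle on the hook of the dark stand and let go of it. Then lift the lid of the case by its black bar handle and hold it open at 50 degrees from closed, give or take 5; the lid falls shut by itself, so finish while the fingers are still holding it there. Leave everything else on the bench where it is.

Things in the scene. Friction and masses are not known exactly. Their poses are not given: they have to be found in the camera images.
- case: white open-topped organiser case, 200 (x) x 280 (y) x 60 mm high, fixed to the bench; origin at the centre of its underside, z up, x from the handle side (towards the robot) to the hinge side. It carries the lid, whose top is 68.5 mm above the bench when shut.
- lid (a joint): hinge angle of the case's lid in rad: 0 shut, growing as the handle edge rises; 50 degrees is 0.873. Always starts at 0, stops at 1.9. The lid is a see-through panel with a blue border, 200 x 280 x 8 mm, about 0.25 kg; hardly any friction, it falls shut when let go.
- lid_handle (a point): middle of the lid's black round bar handle: 11 mm thick, 100 long, along the case's y, axis 35 mm above the lid's top, on two 8 mm posts 42 mm either side. It lies 30 mm in from the free edge; shut, it is 170 mm from the hinge line towards the robot (case -x) and 43 mm higher. The bar can turn between finger pads. Axes turn with the lid, as the case's when shut.
- lid_hinge (a point): middle of the lid's hinge line, which runs along the case's y at the far (+x) rim, 60.5 mm above the bench.
- basket: blue open basket, 80 (x) x 130 (y) x 50 mm high, 0.10 to 0.21 kg, loose, standing on the lid behind its handle; origin centre of underside, z up. Over it rises a fixed arch of round steel, 10 mm thick, in its y-z plane: legs at y = +-61 mm, level top bar along y, axis 120 mm up, straight for 52 mm either side of the middle. Between rim and bar a window 65 mm high is open for the hook.
- basket_bar (a point): middle of the top bar of the basket's arch, on its axis; same axes as the basket. Gripped 34 mm off this point, the bar leaves its middle free for the hook.
- stand: dark steel hook stand, fixed: foot 100 mm across, post 16 mm thick, 240 high; origin at the centre of the foot's underside. A level hook arm 10 mm thick, axis 220 mm above the bench, runs from the post along the stand's -x (roughly towards the robot) for 100 mm and ends in an upturned tip, its top 247 mm above the bench, 104 mm from the post's axis.
- hook_seat (a point): point on the top of the level hook arm, 55 mm in front (stand -x) of the post's axis and 225 mm above the bench: where the basket's bar should rest, crosswise (bar along the stand's y). Same axes as the stand.
- wheel: bystander, leave alone: car wheel lying flat, black tyre with yellow rim, 64 mm across, 26 high; origin at the centre of its underside
- motor: bystander, leave alone: black motor can standing upright, 36 mm across, 50 high, with a thin shaft on top; origin at the centre of its underside
- battery: bystander, leave alone: black and pink battery pack, 46 x 130 x 25 mm; origin at the centre of its underside
- driver: bystander, leave alone: screwdriver with blue handle lying on the bench, 200 mm long; origin at the centre of its underside, midway along it
- spray: bystander, leave alone: spray can, 56 mm across, 170 high; origin at the centre of its underside
- glue: bystander, leave alone: small bottle with red cap, 36 mm across, 80 high; origin at the centre of its underside
There are look-alikes about, which are no part of the job. Leave any brown look-alike of the basket alone. What is shaped like the stand but brown is not meant.

How it is judged:
By the outcome, as a careful person would: the job done as asked, in the order asked, and still so for the second after the job is handed in, while the arm keeps its last pose, push and grip.
It also fails if it takes over 59 s, if anything falls off the work surface, if the arm or the gripper's body presses on something with over 40 N, if the wrist force passes 120 N, or if a joint passes its speed limit or range.

## Working session

There is one attempt and no reset: what is moved stays moved. The work goes in short steps, Python scripts to look and compute and a tool call to move; the robot and the scene stay as the last step left them, time stands still between calls to the robot, and variables do not carry over. Pictures are saved under pics/ and viewed, at most 10 in all, crops included, and the job is handed in when it is done.

Besides the shell and the picture viewer there is one more tool, called after "Request:" as name(argument=value, ...) on one line, values as JSON. send_rows: Moves the arm, as the interface text tells. Its arguments: {"type":"object","properties":{"moves":{"type":"array"},"squeeze":{"type":"number"}},"required":["moves"]}

```bash
mkdir -p pics; ls
cat > h.py <<'E'
import numpy as np, cv2
from plant import status, read_camera, manip, models
def cloud(c):
    H,W=c["range_z"].shape
    u,v=np.meshgrid(np.arange(W),np.arange(H))
    K=np.array([[c["fx"],0,c["cx"]],[0,c["fy"],c["cy"]],[0,0,1.]])
    p=cv2.undistortPoints(np.stack([u,v],-1).reshape(-1,1,2).astype(np.float64),K,np.array([c["k1"],0,0,0.])).reshape(H,W,2)
    z=c["range_z"]
    P=np.stack([p[...,0]*z,-p[...,1]*z,-z,np.ones_like(z)],-1)
    Q=P@np.linalg.inv(np.array(c["camera_from_world"])).T
    Q[z==0]=np.nan
    return Q[...,:3]
def save(name,img): cv2.imwrite("pics/"+name+".png",img[...,::-1])
E
python3 - <<'E'
from h import *
s=status.get_obs(); print({k:np.round(v,3).tolist() for k,v in s.items()})
a=read_camera("scene");b=read_camera("top")
save("scene0",a["frame"]);save("top0",b["frame"])
np.savez("c0.npz",a=a["frame"],ac=cloud(a),b=b["frame"],bc=cloud(b))
for n in ["basket","stand","case","lid_handle","basket_bar"]:
  for c in ["scene","top"]:
    for d in models.cut_out(c,n): print(n,c,round(d["conf"],2),d["box"])
E
```

```text
pics
{'t': 0.0, 'q': [-1.329, 0.088, 1.372, 0.0, 1.684, -0.103], 'dq': [0.001, 0.001, -0.0, 0.0, -0.001, -0.001], 'tau': [-0.001, -34.019, -30.243, 0.072, 0.033, -0.0], 'tool_pos': [0.186, -0.517, 0.204], 'eef_rot': [[0.941, 0.338, -0.001], [0.338, -0.941, 0.002], [0.0, -0.002, -1.0]], 'force': [0.232, -0.016, 0.725], 'wrist_torque': [0.037, 0.011, -0.023], 'finger_force': 0.0, 'gripper_width': 0.094}
basket scene 0.9 [332.8, 117.4, 35.6, 30.1]
basket scene 0.77 [262.5, 131.8, 34.6, 29.6]
basket scene 0.73 [309.1, 170.8, 27.6, 41.6]
basket top 0.75 [203.8, 168.2, 40.4, 26.8]
basket top 0.64 [95.4, 184.7, 37.1, 37.9]
stand scene 0.97 [254.7, 292.4, 41.2, 58.2]
stand scene 0.78 [253.1, 241.0, 44.7, 61.7]
stand top 0.77 [323.4, 162.2, 22.5, 37.5]
stand top 0.68 [366.6, 140.5, 23.0, 29.0]
stand top 0.52 [191.5, 161.4, 77.7, 56.5]
case scene 0.88 [276.7, 168.9, 81.3, 75.3]
case top 0.97 [195.1, 160.1, 73.5, 60.0]
case top 0.73 [203.2, 171.0, 37.9, 25.9]
lid_handle scene 0.8 [280.0, 166.0, 73.6, 68.4]
lid_handle top 0.19 [318.8, 163.0, 27.6, 34.2]
basket_bar scene 0.9 [310.8, 170.7, 28.1, 42.4]
basket_bar scene 0.6 [268.3, 124.7, 28.1, 39.0]
basket_bar scene 0.56 [334.0, 121.1, 27.3, 28.1]
basket_bar top 0.69 [158.0, 246.9, 32.3, 41.3]
basket_bar top 0.57 [91.7, 186.8, 44.6, 33.6]
basket_bar top 0.56 [203.8, 172.0, 39.4, 27.5]
```

Run:
```python
from h import *
d=np.load("c0.npz")
a=d["a"][90:370,190:420]; b=d["b"][110:310,70:430]
save("s1",cv2.resize(a,None,fx=2.1,fy=2.1,interpolation=cv2.INTER_CUBIC)); save("t1",cv2.resize(b,None,fx=2.2,fy=2.2,interpolation=cv2.INTER_CUBIC))
```

```text
(no output)
```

View pics/s1.png

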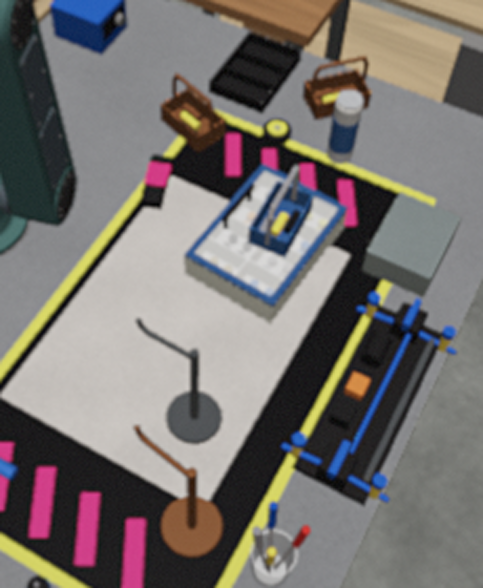

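View pics/t1.png

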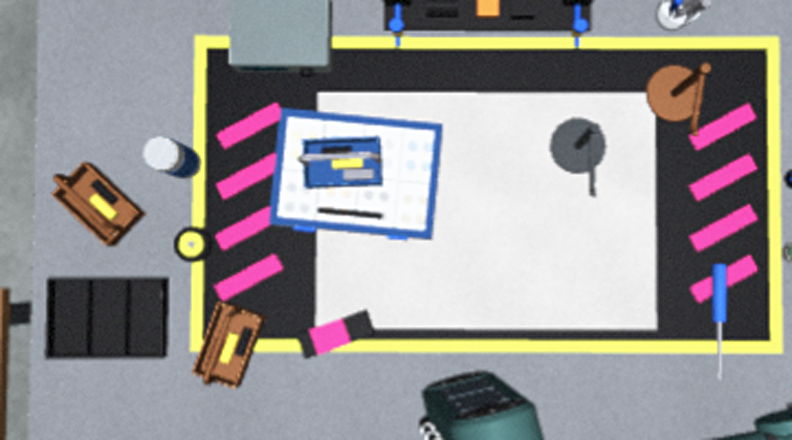

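The scene and top crops show the blue basket on the case at top px ~(225,183), with the lid bar at ~(229,207). The dark stand's foot is at ~(333,176) and its hook tip at ~(339,198). The brown stand and the brown baskets are separate from these. Next I measure from depth.

Run:
```python
from h import *
d=np.load("c0.npz")
T=d["bc"];S=d["ac"]
np.set_printoptions(precision=4,suppress=True)
sub=T[155:225,190:275].reshape(-1,3); img=d["b"][155:225,190:275].reshape(-1,3).astype(int)
m=(sub[:,2]>0.055)&(sub[:,2]<0.08)
r=cv2.minAreaRect(sub[m][:,:2].astype(np.float32)); print("lid top",r, np.median(sub[m][:,2]))
for nm,A in (("top",T.reshape(-1,3)),("scene",S.reshape(-1,3))):
    # near case
    c=np.array(r[0]); n=(np.linalg.norm(A[:,:2]-c,axis=1)<0.18)
    q=A[n&(A[:,2]>0.165)&(A[:,2]<0.22)]; print(nm,"arch",len(q), q.mean(0) if len(q) else 0, q[:,2].max() if len(q) else 0)
    if len(q)>4: print(cv2.minAreaRect(q[:,:2].astype(np.float32)))
    q=A[n&(A[:,2]>0.10)&(A[:,2]<0.125)]; print(nm,"rim/handle",len(q)); print(cv2.minAreaRect(q[:,:2].astype(np.float32)) if len(q) else 0)
s=T[150:205,320:352]; 
f=s.reshape(-1,3); print("stand fp", T[176,333],T[198,339])
c=T[176,333,:2]
for nm,A in (("top",T.reshape(-1,3)),("scene",S.reshape(-1,3))):
    q=A[(np.linalg.norm(A[:,:2]-c,axis=1)<0.17)&(A[:,2]>0.012)]
    for lo,hi in ((.012,.05),(.05,.1),(.1,.15),(.15,.2),(.2,.232),(.232,.26)):
        w=q[(q[:,2]>=lo)&(q[:,2]<hi)]; print(nm,lo,len(w)); 
        if len(w): print(w[:: max(1,len(w)//8)])
```

```text
lid top ((0.5452409386634827, 0.22478966414928436), (0.28016191720962524, 0.2050963193178177), 84.38269805908203) 0.06797047710836246
top arch 106 [0.5631 0.2418 0.1894] 0.20064590338523414
((0.5635673999786377, 0.24375136196613312), (0.010634592734277248, 0.12852513790130615), 4.042982578277588)
top rim/handle 241
((0.5360742211341858, 0.24353599548339844), (0.1352422535419464, 0.12962472438812256), 1.9581044912338257)
scene arch 78 [0.5641 0.2318 0.1901] 0.201174105499917
((0.5629491209983826, 0.24452698230743408), (0.010682649910449982, 0.13505834341049194), 1.9576518535614014)
scene rim/handle 292
((0.5341546535491943, 0.24170100688934326), (0.1390744149684906, 0.13917842507362366), 2.287034273147583)
stand fp [ 0.5957 -0.1609  0.0609] [ 0.499  -0.1594  0.241 ]
top 0.012 260
[[ 0.7345 -0.1395  0.013 ]
 [ 0.668  -0.2056  0.0131]
 [ 0.6406 -0.1668  0.0124]
 [ 0.624  -0.1194  0.0191]
 [ 0.6084 -0.1504  0.0194]
 [ 0.5972 -0.1817  0.0164]
 [ 0.5859 -0.1356  0.012 ]
 [ 0.5732 -0.1964  0.022 ]
 [ 0.4688 -0.1043  0.0132]]
top 0.05 10
[[ 0.606  -0.156   0.0699]
 [ 0.6012 -0.1551  0.0777]

[... 2197 characters left out ...]
094 -0.1668  0.1926]
 [ 0.6064 -0.1681  0.1848]
 [ 0.6028 -0.1686  0.1751]
 [ 0.5999 -0.1703  0.1678]
 [ 0.6101 -0.1608  0.1616]
 [ 0.6094 -0.1665  0.1633]
 [ 0.6052 -0.166   0.1511]]
scene 0.2 141
[[ 0.4994 -0.1627  0.2312]
 [ 0.5201 -0.165   0.2259]
 [ 0.546  -0.1565  0.2222]
 [ 0.5637 -0.1602  0.2232]
 [ 0.5816 -0.1647  0.2258]
 [ 0.6071 -0.1695  0.2294]
 [ 0.607  -0.1693  0.2015]
 [ 0.6238 -0.3173  0.2237]
 [ 0.639  -0.3188  0.2214]]
scene 0.232 57
[[ 0.4981 -0.1587  0.2503]
 [ 0.505  -0.1581  0.2422]
 [ 0.595  -0.1614  0.2394]
 [ 0.6063 -0.1616  0.2431]
 [ 0.6005 -0.171   0.2392]
 [ 0.5906 -0.3141  0.2472]
 [ 0.5962 -0.3175  0.2454]
 [ 0.5979 -0.3209  0.2391]
 [ 0.6192 -0.3208  0.2331]]
```

```bash
cat >> h.py <<'E'
from scipy.spatial.transform import Rotation as R
np.set_printoptions(precision=4,suppress=True)
def down(yaw):  # tool x at world angle yaw, z down
    c,s=np.cos(np.radians(yaw)),np.sin(np.radians(yaw))
    return np.array([[c,s,0],[s,-c,0],[0,0,-1.]])
def plan(p0,R0,p1,R1,n):
    """rows (shift cm, turn deg) for straight line in n rows"""
    w=(R.from_matrix(R0.T@R1)).as_rotvec()
    out=[]
    for i in range(n):
        Ri=R0@R.from_rotvec(w*i/n).as_matrix()
        out.append([np.round(Ri.T@(np.array(p1)-p0)/n*100,2).tolist(),np.round(np.degrees(w)/n,2).tolist()])
    return out
def state():
    s=status.get_obs(); return np.array(s["tool_pos"]),np.array(s["eef_rot"]),s
E
python3 - <<'E'
from h import *
p,r,s=state()
for i,x in enumerate(plan(p,down(19.8),[.42,-.15,.40],down(90),16)): print(i,x)
d=np.load("c0.npz")
# refine yaws
T=d["bc"].reshape(-1,3);S=d["ac"].reshape(-1,3)
for A in (T,S):
    q=A[(np.hypot(A[:,0]-.5635,A[:,1]-.244)<.06)&(A[:,2]>.178)&(A[:,2]<.205)]
    l=cv2.fitLine(q[:,:2].astype(np.float32),cv2.DIST_HUBER,0,.01,.01).ravel(); print("bar",l,q[:,2].max())
    q=A[(abs(A[:,0]-.55)<.035)&(abs(A[:,1]+.16)<.03)&(A[:,2]>.205)&(A[:,2]<.24)]
    l=cv2.fitLine(q[:,:2].astype(np.float32),cv2.DIST_HUBER,0,.01,.01).ravel(); print("hook",l)
    q=A[(np.hypot(A[:,0]-.455,A[:,1]-.21)<.09)&(A[:,2]>.09)&(A[:,2]<.12)&(A[:,0]<.42)] if 0 else A[(abs(A[:,0]-.47)<.03)&(abs(A[:,1]-.22)<.08)&(A[:,2]>.095)&(A[:,2]<.118)]
    l=cv2.fitLine(q[:,:2].astype(np.float32),cv2.DIST_HUBER,0,.01,.01).ravel(); print("lid bar",l,len(q),q.min(0),q.max(0))
E
```

```text
0 [[2.15, -1.67, -1.22], [0.0, 0.0, -4.39]]
1 [[2.28, -1.5, -1.22], [0.0, 0.0, -4.39]]
2 [[2.38, -1.32, -1.22], [0.0, 0.0, -4.39]]
3 [[2.48, -1.13, -1.22], [0.0, 0.0, -4.39]]
4 [[2.56, -0.94, -1.22], [0.0, 0.0, -4.39]]
5 [[2.62, -0.74, -1.22], [0.0, 0.0, -4.39]]
6 [[2.67, -0.54, -1.22], [0.0, 0.0, -4.39]]
7 [[2.7, -0.33, -1.22], [0.0, 0.0, -4.39]]
8 [[2.72, -0.12, -1.22], [0.0, 0.0, -4.39]]
9 [[2.72, 0.08, -1.22], [0.0, 0.0, -4.39]]
10 [[2.71, 0.29, -1.22], [0.0, 0.0, -4.39]]
11 [[2.68, 0.5, -1.22], [0.0, 0.0, -4.39]]
12 [[2.63, 0.7, -1.22], [0.0, 0.0, -4.39]]
13 [[2.57, 0.9, -1.22], [0.0, 0.0, -4.39]]
14 [[2.49, 1.1, -1.22], [0.0, 0.0, -4.39]]
15 [[2.4, 1.28, -1.22], [0.0, 0.0, -4.39]]
bar [ 0.0542 -0.9985  0.5632  0.2423] 0.20064590338523414
hook [ 0.9956 -0.094   0.5518 -0.1606]
lid bar [0.0878 0.9961 0.4774 0.2307] 87 [0.4705 0.1766 0.0954] [0.4858 0.283  0.1158]
bar [ 0.0467 -0.9989  0.5639  0.2362] 0.201174105499917
hook [ 0.9993 -0.0366  0.55   -0.1627]
lid bar [0.0802 0.9968 0.4774 0.2183] 63 [0.4667 0.1765 0.0995] [0.4867 0.2843 0.1179]
```

Request:
send_rows(moves=[[[2.15, -1.67, -1.22], [0, 0, -4.39], 0], [[2.28, -1.5, -1.22], [0, 0, -4.39], 0], [[2.38, -1.32, -1.22], [0, 0, -4.39], 0], [[2.48, -1.13, -1.22], [0, 0, -4.39], 0], [[2.56, -0.94, -1.22], [0, 0, -4.39], 0], [[2.62, -0.74, -1.22], [0, 0, -4.39], 0], [[2.67, -0.54, -1.22], [0, 0, -4.39], 0], [[2.7, -0.33, -1.22], [0, 0, -4.39], 0]], squeeze=50)

```text
t: 1.27
tool_pos: [0.3035, -0.3326, 0.3039]
eef_rot: [[0.572, 0.82, 0.0], [0.82, -0.572, -0.001], [-0.0, 0.001, -1.0]]
force: [0.7, 0.0, -0.1]
gripper_width: 0.0942
finger_force: 0.0
```

Request:
send_rows(moves=[[[2.72, -0.12, -1.22], [0, 0, -4.39], 0], [[2.72, 0.08, -1.22], [0, 0, -4.39], 0], [[2.71, 0.29, -1.22], [0, 0, -4.39], 0], [[2.68, 0.5, -1.22], [0, 0, -4.39], 0], [[2.63, 0.7, -1.22], [0, 0, -4.39], 0], [[2.57, 0.9, -1.22], [0, 0, -4.39], 0], [[2.49, 1.1, -1.22], [0, 0, -4.39], 0], [[2.4, 1.28, -1.22], [0, 0, -4.39], 0]])

```text
t: 1.93
tool_pos: [0.4205, -0.1488, 0.4016]
eef_rot: [[-0.004, 1.0, 0.001], [1.0, 0.004, -0.001], [-0.001, 0.001, -1.0]]
force: [0.2, -0.4, 0.1]
gripper_width: 0.0942
finger_force: 0.0
```

Run:
```python
from h import *
a=read_camera("wrist"); save("w1",a["frame"]); C=cloud(a); np.savez("w1.npz",f=a["frame"],c=C)
p,r,s=state(); print(p,r,s["t"],s["q"])
A=C.reshape(-1,3)
q=A[(abs(A[:,0]-.55)<.035)&(abs(A[:,1]+.16)<.03)&(A[:,2]>.205)&(A[:,2]<.24)]; print(len(q))
if len(q)>10: print(cv2.fitLine(q[:,:2].astype(np.float32),cv2.DIST_HUBER,0,.01,.01).ravel(),q.max(0))
```

```text
[ 0.4228 -0.1456  0.4038] [[-0.0122  0.9999  0.0059]
 [ 0.9999  0.0122  0.0009]
 [ 0.0009  0.0059 -1.    ]] 1.9833 [-0.4614 -0.0982  1.1613  0.004   2.0736 -0.4717]
494
[ 0.9992 -0.0387  0.5502 -0.1598] [ 0.5848 -0.1546  0.2283]
```

View pics/w1.png

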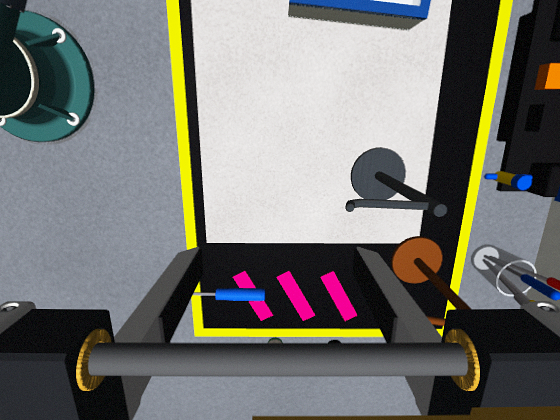

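The wrist picture shows the dark stand with its foot at (378,173), hook tip at (350,206) and post top at (438,210). The case is at the top. Now over to the basket.

Run:
```python
from h import *
p,r,s=state(); print(p)
for i,x in enumerate(plan(p,down(90),[.562,.278,.27],down(92.9),14)): print(i,x)
A=np.load("w1.npz")["c"].reshape(-1,3); n=(abs(A[:,1]+.16)<.04)
q=A[n&(abs(A[:,0]-.6)<.03)&(A[:,2]>.232)]; print("post top",q.mean(0),q.min(0),q.max(0),len(q))
q=A[n&(abs(A[:,0]-.5)<.03)&(A[:,2]>.238)]; print("tip",q.mean(0),q.min(0),q.max(0),len(q))
```

```text
[ 0.4228 -0.1456  0.4038]
0 [[3.03, 0.99, 0.96], [0.0, 0.0, -0.21]]
1 [[3.02, 1.01, 0.96], [0.0, 0.0, -0.21]]
2 [[3.02, 1.02, 0.96], [0.0, 0.0, -0.21]]
3 [[3.01, 1.03, 0.96], [0.0, 0.0, -0.21]]
4 [[3.01, 1.04, 0.96], [0.0, 0.0, -0.21]]
5 [[3.01, 1.05, 0.96], [0.0, 0.0, -0.21]]
6 [[3.0, 1.06, 0.96], [0.0, 0.0, -0.21]]
7 [[3.0, 1.07, 0.96], [0.0, 0.0, -0.21]]
8 [[3.0, 1.08, 0.96], [0.0, 0.0, -0.21]]
9 [[2.99, 1.09, 0.96], [0.0, 0.0, -0.21]]
10 [[2.99, 1.1, 0.96], [0.0, 0.0, -0.21]]
11 [[2.98, 1.11, 0.96], [0.0, 0.0, -0.21]]
12 [[2.98, 1.12, 0.96], [0.0, 0.0, -0.21]]
13 [[2.98, 1.14, 0.96], [0.0, 0.0, -0.21]]
post top [ 0.6026 -0.162   0.2392] [ 0.5956 -0.1703  0.2321] [ 0.6114 -0.1551  0.2423] 192
tip [ 0.4773 -0.1317  0.496 ] [ 0.47   -0.1632  0.2381] [ 0.5063 -0.12    0.5277] 5219
```

Request:
send_rows(moves=[[[3.03, 0.99, 0.96], [0, 0, -0.21], 0], [[3.02, 1.01, 0.96], [0, 0, -0.21], 0], [[3.02, 1.02, 0.96], [0, 0, -0.21], 0], [[3.01, 1.03, 0.96], [0, 0, -0.21], 0], [[3.01, 1.04, 0.96], [0, 0, -0.21], 0], [[3.01, 1.05, 0.96], [0, 0, -0.21], 0], [[3.0, 1.06, 0.96], [0, 0, -0.21], 0], [[3.0, 1.07, 0.96], [0, 0, -0.21], 0]])

```text
t: 2.65
tool_pos: [0.4998, 0.0934, 0.3235]
eef_rot: [[-0.029, 1.0, 0.001], [1.0, 0.029, -0.0], [-0.0, 0.001, -1.0]]
force: [0.4, -0.8, -0.1]
gripper_width: 0.0937
finger_force: 0.0
```

Request:
send_rows(moves=[[[3.0, 1.08, 0.96], [0, 0, -0.21], 0], [[2.99, 1.09, 0.96], [0, 0, -0.21], 0], [[2.99, 1.1, 0.96], [0, 0, -0.21], 0], [[2.98, 1.11, 0.96], [0, 0, -0.21], 0], [[2.98, 1.12, 0.96], [0, 0, -0.21], 0], [[2.98, 1.14, 0.96], [0, 0, -0.21], 0], [[0, 0, 0], [0, 0, 0], 0], [[0, 0, 0], [0, 0, 0], 0]])

```text
t: 3.32
tool_pos: [0.5588, 0.2743, 0.264]
eef_rot: [[-0.053, 0.999, -0.004], [0.999, 0.053, -0.002], [-0.002, -0.004, -1.0]]
force: [0.8, -0.5, -0.5]
gripper_width: 0.0943
finger_force: 0.0
```

Run:
```python
from h import *
a=read_camera("wrist"); save("w2",a["frame"]); C=cloud(a); np.savez("w2.npz",f=a["frame"],c=C)
p,r,s=state(); print(p,r,s["t"],s["q"])
A=C.reshape(-1,3)
q=A[(np.hypot(A[:,0]-.5635,A[:,1]-.244)<.065)&(A[:,2]>.175)&(A[:,2]<.205)];print(len(q))
if len(q)>10: print(cv2.fitLine(q[:,:2].astype(np.float32),cv2.DIST_HUBER,0,.01,.01).ravel(),q.min(0),q.max(0))
```

```text
[0.559  0.2733 0.2656] [[-0.0516  0.9987 -0.0013]
 [ 0.9987  0.0516 -0.0012]
 [-0.0012 -0.0014 -1.    ]] 3.3667 [ 0.3641  0.2503  1.0655 -0.0007  1.8274  0.3123]
1486
[ 0.0428 -0.9991  0.5639  0.2544] [0.5571 0.1888 0.1751] [0.5714 0.3089 0.1956]
```

View pics/w2.png

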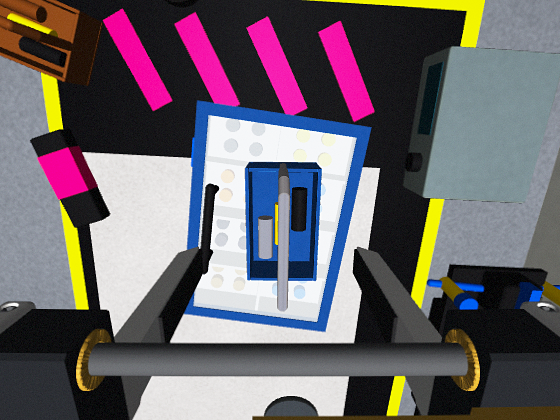

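The wrist picture shows the arch bar at (284,165)-(283,308), roughly between the fingers, and the lid handle at (209,228). Both agree with the depth fit. Going down to grip.

Request:
send_rows(moves=[[[0.1, 0.1, 1.6], [0, 0, 0.1], 0], [[0.1, 0.1, 1.6], [0, 0, 0.1], 0], [[0.1, 0.1, 1.6], [0, 0, 0.1], 0], [[0.1, 0.1, 1.6], [0, 0, 0.1], 0], [[0, 0, 1.6], [0, 0, 0], 0], [[0, 0, 1.6], [0, 0, 0], 0], [[0, 0, 0], [0, 0, 0], 0], [[0, 0, 0], [0, 0, 0], 0.5]])

```text
t: 4.03
tool_pos: [0.5628, 0.2762, 0.1707]
eef_rot: [[-0.042, 0.999, -0.0], [0.999, 0.042, -0.0], [-0.0, -0.0, -1.0]]
force: [0.6, -0.5, 0.8]
gripper_width: 0.0905
finger_force: 0.0
```

Request:
send_rows(moves=[[[0, 0, 0], [0, 0, 0], 1], [[0, 0, 0], [0, 0, 0], 1], [[0, 0, 0], [0, 0, 0], 1], [[0, 0, 0], [0, 0, 0], 1], [[0, 0, 0], [0, 0, 0], 1], [[0, 0, 0], [0, 0, 0], 1], [[0, 0, 0], [0, 0, 0], 1], [[0, 0, 0], [0, 0, 0], 1]])

```text
t: 4.7
tool_pos: [0.5629, 0.2778, 0.1702]
eef_rot: [[-0.044, 0.999, -0.0], [0.999, 0.044, -0.0], [-0.0, -0.0, -1.0]]
force: [-0.3, -0.3, -0.2]
gripper_width: 0.0374
finger_force: 0.0
```

Request:
send_rows(moves=[[[0, 0, 0], [0, 0, 0], 1], [[0, 0, 0], [0, 0, 0], 1], [[0, 0, 0], [0, 0, 0], 1], [[0, 0, 0], [0, 0, 0], 1], [[0, 0, 0], [0, 0, 0], 1], [[0, 0, 0], [0, 0, 0], 1], [[0, 0, 0], [0, 0, 0], 1], [[0, 0, 0], [0, 0, 0], 1]])

```text
t: 5.37
tool_pos: [0.563, 0.2777, 0.1702]
eef_rot: [[-0.044, 0.999, 0.0], [0.999, 0.044, -0.0], [-0.0, 0.0, -1.0]]
force: [0.8, 0.1, 0.6]
gripper_width: 0.0084
finger_force: 50.0
```

Request:
send_rows(moves=[[[0, 0, -0.6], [0, 0, 0], 1], [[0, 0, -1], [0, 0, 0], 1], [[0, 0, -1.2], [0, 0, 0], 1], [[0, 0, -1.2], [0, 0, 0], 1], [[0, 0, -1.2], [0, 0, 0], 1], [[0, 0, -1.2], [0, 0, 0], 1], [[0, 0, -1.0], [0, 0, 0], 1], [[0, 0, -0.6], [0, 0, 0], 1]])

```text
t: 6.03
tool_pos: [0.5635, 0.2779, 0.2529]
eef_rot: [[-0.044, 0.999, 0.003], [0.999, 0.044, 0.001], [0.001, 0.003, -1.0]]
force: [0.1, 0.4, -0.9]
gripper_width: 0.0087
finger_force: 50.0
```

Run:
```python
from h import *
p,r,s=state(); print(p,s["force"],s["gripper_width"],s["finger_force"])
def look(c):
    a=read_camera(c); C=cloud(a); A=C.reshape(-1,3)
    q=A[(abs(A[:,0]-p[0])<.012)&(A[:,1]>p[1]-.100)&(A[:,1]<p[1]-.012)&(A[:,2]>p[2]+.005)&(A[:,2]<p[2]+.05)]
    print(c,len(q),q.min(0),q.max(0)); l=cv2.fitLine(q.astype(np.float32),cv2.DIST_HUBER,0,.01,.01).ravel(); print(l)
    return a
for c in("wrist","scene","top"): look(c)
# path to in front of hook
g=[.42,-.126,p[2]]
for i,x in enumerate(plan(p,r,g,down(87.8),16)): print(i,x)
```

```text
[0.5635 0.2779 0.2529] [ 0.0696  0.3862 -0.8511] 0.00865202047620368 49.99963045120239
wrist 1108 [0.5593 0.1904 0.2716] [0.5718 0.2659 0.2783]
[-0.0434  0.999   0.0128  0.5651  0.2342  0.2755]
scene 59 [0.5554 0.1805 0.2585] [0.5712 0.2654 0.2949]
[-0.0611  0.9899  0.1276  0.5649  0.2193  0.2748]
top 48 [0.559  0.1833 0.2586] [0.5711 0.236  0.281 ]
[-0.0674  0.9868  0.1474  0.5655  0.2095  0.2722]
0 [[-2.48, -1.01, -0.01], [0.01, -0.0, 0.3]]
1 [[-2.49, -0.99, -0.01], [0.01, -0.0, 0.3]]
2 [[-2.49, -0.98, -0.0], [0.01, -0.0, 0.3]]
3 [[-2.5, -0.97, -0.0], [0.01, -0.0, 0.3]]
4 [[-2.5, -0.96, -0.0], [0.01, -0.0, 0.3]]
5 [[-2.51, -0.94, -0.0], [0.01, -0.0, 0.3]]
6 [[-2.51, -0.93, -0.0], [0.01, -0.0, 0.3]]
7 [[-2.52, -0.92, -0.0], [0.01, -0.0, 0.3]]
8 [[-2.52, -0.9, -0.0], [0.01, -0.0, 0.3]]
9 [[-2.53, -0.89, -0.0], [0.01, -0.0, 0.3]]
10 [[-2.53, -0.88, -0.0], [0.01, -0.0, 0.3]]
11 [[-2.54, -0.87, -0.0], [0.01, -0.0, 0.3]]
12 [[-2.54, -0.85, -0.0], [0.01, -0.0, 0.3]]
13 [[-2.54, -0.84, -0.0], [0.01, -0.0, 0.3]]
14 [[-2.55, -0.83, -0.0], [0.01, -0.0, 0.3]]
15 [[-2.55, -0.81, -0.0], [0.01, -0.0, 0.3]]
```

Request:
send_rows(moves=[[[-1.0, -0.8, 0], [0, 0, 0.3], 1], [[-2.0, -1.4, 0], [0, 0, 0.3], 1], [[-2.4, -1.7, 0], [0, 0, 0.3], 1], [[-2.8, -1.7, 0], [0, 0, 0.3], 1], [[-2.8, -1.7, 0], [0, 0, 0.3], 1], [[-2.8, -1.7, 0], [0, 0, 0.3], 1], [[-2.8, -1.6, 0], [0, 0, 0.3], 1], [[-2.8, -1.4, 0], [0, 0, 0.3], 1]])

```text
t: 6.85
tool_pos: [0.4458, 0.0797, 0.2492]
eef_rot: [[-0.003, 1.0, -0.002], [1.0, 0.003, -0.0], [-0.0, -0.002, -1.0]]
force: [0.8, 0.0, -1.4]
gripper_width: 0.0086
finger_force: 50.0
```

Request:
send_rows(moves=[[[-2.8, -1.0, 0], [0, 0, 0.3], 1], [[-2.8, -0.7, 0], [0, 0, 0.3], 1], [[-2.8, -0.4, 0], [0, 0, 0.3], 1], [[-2.8, -0.2, 0], [0, 0, 0.3], 1], [[-2.8, 0, 0], [0, 0, 0.3], 1], [[-2.6, 0, 0], [0, 0, 0.3], 1], [[-2.4, 0, 0], [0, 0, 0.3], 1], [[-1.6, 0, 0], [0, 0, 0.3], 1]])

```text
t: 7.52
tool_pos: [0.4207, -0.127, 0.2491]
eef_rot: [[0.042, 0.999, -0.002], [0.999, -0.042, 0.0], [-0.0, -0.002, -1.0]]
force: [0.7, 0.3, -1.1]
gripper_width: 0.0083
finger_force: 50.0
```

Request:
send_rows(moves=[[[-0.4, 0, 0], [0, 0, 0], 1], [[0, 0, 0], [0, 0, 0], 1], [[0, 0, 0], [0, 0, 0], 1], [[0, 0, 0], [0, 0, 0], 1], [[0, 0, 0], [0, 0, 0], 1], [[0, 0, 0], [0, 0, 0], 1], [[0, 0, 0], [0, 0, 0], 1], [[0, 0, 0], [0, 0, 0], 1]])

```text
t: 8.18
tool_pos: [0.4215, -0.1287, 0.2504]
eef_rot: [[0.039, 0.999, 0.0], [0.999, -0.039, -0.0], [-0.0, 0.0, -1.0]]
force: [0.5, 0.1, -0.7]
gripper_width: 0.0086
finger_force: 50.0
```

Run:
```python
from h import *
p,r,s=state(); print(p,s["force"],s["gripper_width"],s["t"])
for c in("wrist","scene"):
    a=read_camera(c); C=cloud(a); A=C.reshape(-1,3); save("c_"+c,a["frame"])
    q=A[(abs(A[:,0]-p[0])<.012)&(A[:,1]>p[1]-.080)&(A[:,1]<p[1]-.012)&(A[:,2]>p[2]+.005)&(A[:,2]<p[2]+.05)]
    print(c,len(q),q.min(0),q.max(0)); l=cv2.fitLine(q.astype(np.float32),cv2.DIST_HUBER,0,.01,.01).ravel(); print(l)
    q=A[(abs(A[:,0]-.55)<.035)&(abs(A[:,1]+.16)<.03)&(A[:,2]>.205)&(A[:,2]<.235)]
    print("hook",len(q)); 
    if len(q)>10: print(cv2.fitLine(q.astype(np.float32),cv2.DIST_HUBER,0,.01,.01).ravel(),q[:,2].max())
    if c=="scene":
        save("s3",cv2.resize(a["frame"][150:370,200:400],None,fx=2.7,fy=2.7,interpolation=cv2.INTER_CUBIC))
```

```text
[ 0.4215 -0.1287  0.2504] [ 0.5339  0.1332 -0.7138] 0.008550782121590298 8.1833
wrist 986 [ 0.4134 -0.2085  0.2686] [ 0.425  -0.1407  0.2756]
[ 0.0459  0.9989  0.0069  0.4186 -0.1771  0.2735]
hook 1251
[ 0.9989 -0.0456 -0.0052  0.5503 -0.1593  0.2242] 0.22787330430158262
scene 58 [ 0.413  -0.2084  0.2676] [ 0.432  -0.1407  0.2975]
[ 0.0212  0.9998  0.      0.4186 -0.18    0.2735]
hook 60
[ 0.9992 -0.0389  0.0064  0.548  -0.162   0.2245] 0.23159260411521698
```

View pics/s3.png

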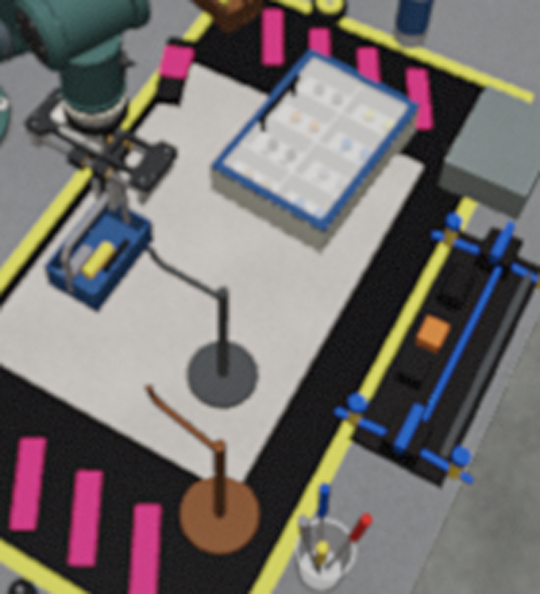

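Request:
send_rows(moves=[[[0.1, 0.2, 0.2], [0, 0, 0], 1], [[0.1, 0.5, 0.3], [0, 0, 0], 1], [[0.1, 0.8, 0.1], [0, 0, 0], 1], [[0.1, 1.0, 0], [0, 0, 0], 1], [[0, 1.0, 0], [0, 0, 0], 1], [[0, 1.0, 0], [0, 0, 0], 1], [[0, 1.0, 0], [0, 0, 0], 1], [[0, 1.0, 0], [0, 0, 0], 1]])

```text
t: 8.95
tool_pos: [0.4878, -0.1277, 0.2441]
eef_rot: [[0.039, 0.999, -0.0], [0.999, -0.039, 0.0], [0.0, -0.0, -1.0]]
force: [0.0, 0.2, -1.7]
gripper_width: 0.0088
finger_force: 50.0
```

Request:
send_rows(moves=[[[0, 1.0, 0], [0, 0, 0], 1], [[0, 1.0, 0], [0, 0, 0], 1], [[0, 1.0, 0], [0, 0, 0], 1], [[0, 1.0, 0], [0, 0, 0], 1], [[0, 0.9, 0], [0, 0, 0], 1], [[0, 0.7, 0], [0, 0, 0], 1], [[0, 0.4, 0], [0, 0, 0], 1], [[0, 0.2, 0], [0, 0, 0], 1]])

```text
t: 9.62
tool_pos: [0.549, -0.1302, 0.2441]
eef_rot: [[0.039, 0.999, -0.0], [0.999, -0.039, 0.0], [-0.0, -0.0, -1.0]]
force: [-0.5, -0.0, -0.7]
gripper_width: 0.0085
finger_force: 50.0
```

Run:
```python
from h import *
p,r,s=state(); print(p,s["force"],s["gripper_width"],s["t"])
for c in("wrist","scene"):
    a=read_camera(c); C=cloud(a); A=C.reshape(-1,3)
    q=A[(abs(A[:,0]-p[0])<.012)&(A[:,1]>p[1]-.070)&(A[:,1]<p[1]-.012)&(A[:,2]>p[2]+.005)&(A[:,2]<p[2]+.05)]
    print(c,len(q),q.min(0),q.max(0)); l=cv2.fitLine(q.astype(np.float32),cv2.DIST_HUBER,0,.01,.01).ravel(); print(l)
    save("s4"+c,cv2.resize(a["frame"][180:340,220:360],None,fx=3.6,fy=3.6,interpolation=cv2.INTER_CUBIC))
```

```text
[ 0.549  -0.1302  0.2441] [-0.5098 -0.0203 -0.6837] 0.008544212760270726 9.6167
wrist 784 [ 0.5424 -0.2     0.2629] [ 0.5526 -0.1423  0.2695]
[ 0.0695  0.9976  0.0062  0.5477 -0.1639  0.2674]
scene 50 [ 0.5395 -0.1983  0.2593] [ 0.5511 -0.1425  0.2719]
[ 0.0101  0.9999 -0.0073  0.5465 -0.1683  0.267 ]
```

View pics/s4scene.png

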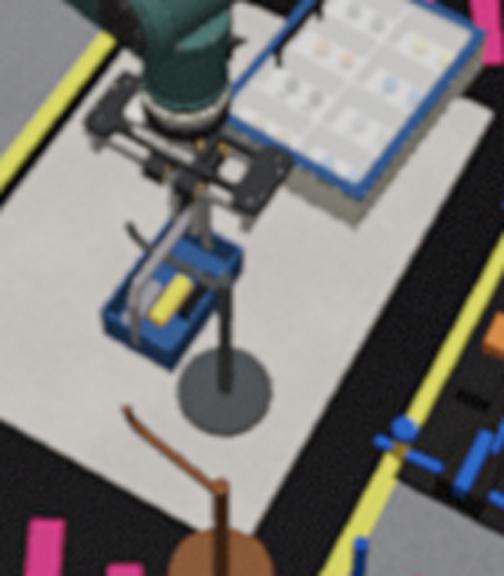

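The hook arm runs under the bar, with the tip at (133,233) in front and the post behind. The bar is about 33 mm above its seat. Lowering.

Request:
send_rows(moves=[[[0.2, 0, 0.4], [0, 0, 0], 1], [[0.2, 0, 0.5], [0, 0, 0], 1], [[0, 0, 0.5], [0, 0, 0], 1], [[0, 0, 0.5], [0, 0, 0], 1], [[0, 0, 0.5], [0, 0, 0], 1], [[0, 0, 0.4], [0, 0, 0], 1], [[0, 0, 0.3], [0, 0, 0], 1], [[0, 0, 0.1], [0, 0, 0], 1]])

```text
t: 10.38
tool_pos: [0.5483, -0.1261, 0.2115]
eef_rot: [[0.04, 0.999, -0.001], [0.999, -0.04, 0.0], [0.0, -0.001, -1.0]]
force: [0.2, -0.7, -0.2]
gripper_width: 0.0086
finger_force: 50.0
```

Request:
send_rows(moves=[[[0, 0, 0.05], [0, 0, 0], 1], [[0, 0, 0.05], [0, 0, 0], 1], [[0, 0, 0], [0, 0, 0], 1], [[0, 0, 0], [0, 0, 0], 1], [[0, 0, 0], [0, 0, 0], 1], [[0, 0, 0], [0, 0, 0], 1], [[0, 0, 0], [0, 0, 0], 1], [[0, 0, 0], [0, 0, 0], 1]])

```text
t: 11.05
tool_pos: [0.5487, -0.1262, 0.2115]
eef_rot: [[0.04, 0.999, 0.0], [0.999, -0.04, -0.0], [-0.0, 0.0, -1.0]]
force: [-0.0, -0.0, -0.4]
gripper_width: 0.0084
finger_force: 50.0
```

Request:
send_rows(moves=[[[0, 0, 0.1], [0, 0, 0], 1], [[0, 0, 0.05], [0, 0, 0], 1], [[0, 0, 0.05], [0, 0, 0], 1], [[0, 0, 0], [0, 0, 0], 1], [[0, 0, 0], [0, 0, 0], 1], [[0, 0, 0], [0, 0, 0], 1], [[0, 0, 0], [0, 0, 0], 1], [[0, 0, 0], [0, 0, 0], 1]])

```text
t: 11.72
tool_pos: [0.5488, -0.1261, 0.2098]
eef_rot: [[0.039, 0.999, 0.001], [0.999, -0.039, -0.0], [-0.0, 0.001, -1.0]]
force: [-1.3, 1.5, 5.7]
gripper_width: 0.0086
finger_force: 50.0
```

Request:
send_rows(moves=[[[0, 0, -0.05], [0, 0, 0], 1], [[0, 0, 0], [0, 0, 0], 0.8], [[0, 0, 0], [0, 0, 0], 0.75], [[0, 0, 0], [0, 0, 0], 0.7], [[0, 0, 0], [0, 0, 0], 0.6], [[0, 0, 0], [0, 0, 0], 0.5], [[0, 0, 0], [0, 0, 0], 0.5], [[0, 0, 0], [0, 0, 0], 0.5]])

```text
t: 12.38
tool_pos: [0.5486, -0.1262, 0.2096]
eef_rot: [[0.04, 0.999, -0.0], [0.999, -0.04, -0.0], [-0.0, -0.0, -1.0]]
force: [-0.3, -0.2, 0.0]
gripper_width: 0.0467
finger_force: 0.0
```

Run:
```python
from h import *
p,r,s=state(); print(p,s["force"],s["gripper_width"],s["t"])
for c in("wrist","scene"):
    a=read_camera(c); C=cloud(a); A=C.reshape(-1,3)
    q=A[(abs(A[:,0]-.5475)<.012)&(A[:,1]>p[1]-.080)&(A[:,1]<p[1]-.012)&(A[:,2]>p[2]+.003)&(A[:,2]<p[2]+.05)]
    print(c,len(q),q.min(0),q.max(0)); l=cv2.fitLine(q.astype(np.float32),cv2.DIST_HUBER,0,.01,.01).ravel(); print(l)
```

```text
[ 0.5486 -0.1262  0.2096] [-0.3484 -0.2295  0.0308] 0.04669941647141239 12.3833
wrist 1448 [ 0.5356 -0.2062  0.2175] [ 0.5595 -0.1382  0.237 ]
[ 0.0456  0.9981 -0.0406  0.5478 -0.1653  0.2332]
scene 70 [ 0.5358 -0.2058  0.2196] [ 0.5593 -0.1384  0.2411]
[ 0.095   0.9937 -0.0602  0.5454 -0.1759  0.2354]
```

Request:
send_rows(moves=[[[0, 0, -0.5], [0, 0, 0], 0.5], [[0, 0, -1], [0, 0, 0], 0.5], [[0, 0, -1.5], [0, 0, 0], 0.5], [[0, 0, -2], [0, 0, 0], 0.5], [[0, 0, -2], [0, 0, 0], 0.4], [[0, 0, -2], [0, 0, 0], 0.3], [[0, 0, -1.5], [0, 0, 0], 0.2], [[0, 0, -0.5], [0, 0, 0], 0]])

```text
t: 13.15
tool_pos: [0.5495, -0.1264, 0.3244]
eef_rot: [[0.039, 0.999, 0.007], [0.999, -0.039, -0.002], [-0.002, 0.007, -1.0]]
force: [1.2, -0.2, 0.1]
gripper_width: 0.0703
finger_force: 0.0
```

Run:
```python
from h import *
a=read_camera("scene"); save("s5",cv2.resize(a["frame"][180:340,220:360],None,fx=3.6,fy=3.6,interpolation=cv2.INTER_CUBIC))
b=read_camera("top")
p,r,s=state(); print(p,s["t"])
for c in (a,b):
    A=cloud(c).reshape(-1,3)
    q=A[(A[:,2]>.055)&(A[:,2]<.08)&(abs(A[:,0]-.545)<.15)&(abs(A[:,1]-.225)<.2)]; print(cv2.minAreaRect(q[:,:2].astype(np.float32)))
    q=A[(abs(A[:,0]-.475)<.03)&(abs(A[:,1]-.23)<.08)&(A[:,2]>.09)&(A[:,2]<.12)]
    print("lid bar",cv2.fitLine(q[:,:2].astype(np.float32),cv2.DIST_HUBER,0,.01,.01).ravel(),cv2.minAreaRect(q[:,:2].astype(np.float32)),q[:,2].max())
for i,x in enumerate(plan(p,r,[.476,.231,.19],down(85),16)): print(i,x)
```

```text
[ 0.5491 -0.1263  0.3219] 13.25
((0.5459353923797607, 0.2265489101409912), (0.2923656404018402, 0.20438997447490692), 84.3174819946289)
lid bar [0.0824 0.9966 0.4777 0.2302] ((0.4779612720012665, 0.22805693745613098), (0.1091994121670723, 0.012896792963147163), 86.22589874267578) 0.11853326866287484
((0.5452098846435547, 0.22507792711257935), (0.28040409088134766, 0.20458149909973145), 84.63098907470703)
lid bar [0.088  0.9961 0.4775 0.2309] ((0.4774961769580841, 0.2294916808605194), (0.10731381922960281, 0.010846075601875782), 85.15863800048828) 0.11484542123295993
0 [[2.21, -0.55, 0.82], [0.01, 0.0, 0.17]]
1 [[2.21, -0.55, 0.82], [0.01, 0.0, 0.17]]
2 [[2.21, -0.56, 0.82], [0.01, 0.0, 0.17]]
3 [[2.21, -0.57, 0.82], [0.01, 0.0, 0.17]]
4 [[2.21, -0.57, 0.82], [0.01, 0.0, 0.17]]
5 [[2.21, -0.58, 0.82], [0.01, 0.0, 0.17]]
6 [[2.2, -0.59, 0.82], [0.01, 0.0, 0.17]]
7 [[2.2, -0.59, 0.82], [0.01, 0.0, 0.17]]
8 [[2.2, -0.6, 0.82], [0.01, 0.0, 0.17]]
9 [[2.2, -0.61, 0.82], [0.01, 0.0, 0.17]]
10 [[2.2, -0.61, 0.82], [0.01, 0.0, 0.17]]
11 [[2.19, -0.62, 0.82], [0.01, 0.0, 0.17]]
12 [[2.19, -0.62, 0.82], [0.01, 0.0, 0.17]]
13 [[2.19, -0.63, 0.82], [0.01, 0.0, 0.17]]
14 [[2.19, -0.64, 0.82], [0.01, 0.0, 0.17]]
15 [[2.19, -0.64, 0.82], [0.01, 0.0, 0.17]]
```

View pics/s5.png

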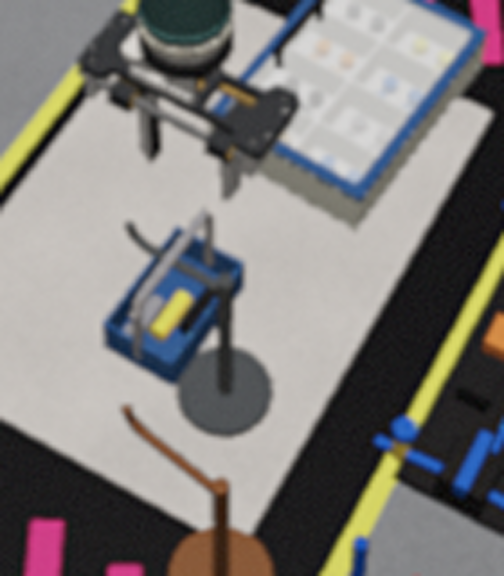

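The basket hangs freely on the dark hook, with the bar resting on the arm and the gripper clear above it. Now to the lid handle.

Request:
send_rows(moves=[[[1.4, -0.4, 0], [0, 0, 0.2], 0], [[2.4, -0.6, 0.2], [0, 0, 0.2], 0], [[2.8, -0.7, 0.8], [0, 0, 0.2], 0], [[2.8, -0.7, 1.2], [0, 0, 0.2], 0], [[2.8, -0.7, 1.2], [0, 0, 0.2], 0], [[2.8, -0.7, 1.2], [0, 0, 0.2], 0], [[2.8, -0.7, 1.2], [0, 0, 0.2], 0], [[2.8, -0.7, 1.2], [0, 0, 0.2], 0]])

```text
t: 13.92
tool_pos: [0.5063, 0.0835, 0.2477]
eef_rot: [[0.068, 0.998, -0.002], [0.998, -0.068, -0.0], [-0.0, -0.002, -1.0]]
force: [0.4, 0.0, 0.2]
gripper_width: 0.0937
finger_force: 0.0
```

Request:
send_rows(moves=[[[2.8, -0.7, 1.2], [0, 0, 0.2], 0], [[2.8, -0.8, 1.2], [0, 0, 0.2], 0], [[2.8, -0.8, 1.2], [0, 0, 0.2], 0], [[2.6, -0.8, 1.2], [0, 0, 0.2], 0], [[2.2, -0.6, 0.8], [0, 0, 0.2], 0], [[1.2, -0.4, 0.4], [0, 0, 0.2], 0], [[0.2, 0, 0], [0, 0, 0], 0], [[0, 0, 0], [0, 0, 0], 0]])

```text
t: 14.58
tool_pos: [0.4768, 0.2312, 0.1883]
eef_rot: [[0.087, 0.996, -0.002], [0.996, -0.087, -0.001], [-0.002, -0.002, -1.0]]
force: [-0.4, 0.6, 0.4]
gripper_width: 0.0939
finger_force: 0.0
```

Run:
```python
from h import *
a=read_camera("wrist");p,r,s=state(); print(p,r,s["t"],s["q"])
A=cloud(a).reshape(-1,3)
q=A[(abs(A[:,0]-.475)<.03)&(abs(A[:,1]-.23)<.06)&(A[:,2]>.095)&(A[:,2]<.12)]
if len(q)>9: print("lid bar",len(q),cv2.fitLine(q[:,:2].astype(np.float32),cv2.DIST_HUBER,0,.01,.01).ravel(),cv2.minAreaRect(q[:,:2].astype(np.float32)),q[:,2].max())
```

```text
[0.4774 0.2306 0.1891] [[ 0.0879  0.9961 -0.001 ]
 [ 0.9961 -0.0879 -0.0011]
 [-0.0012 -0.0009 -1.    ]] 14.6333 [ 0.3434  0.0478  1.4447 -0.0007  1.6504  0.4314]
lid bar 1484 [0.0908 0.9959 0.4788 0.2354] ((0.47869306802749634, 0.2316611260175705), (0.10985665023326874, 0.010624381713569164), 84.8643798828125) 0.11133161943106079
```

Request:
send_rows(moves=[[[0, 0.1, 1.5], [0, 0, 0], 0.1], [[0, 0, 1.6], [0, 0, 0], 0.2], [[0, 0, 1.6], [0, 0, 0], 0.3], [[0, 0, 1.6], [0, 0, 0], 0.4], [[0, 0, 1.6], [0, 0, 0], 0.45], [[0, 0, 1.5], [0, 0, 0], 0.5], [[0, 0, 1.0], [0, 0, 0], 0.5], [[0, 0, 0], [0, 0, 0], 0.5]])

```text
t: 15.3
tool_pos: [0.4775, 0.2292, 0.0834]
eef_rot: [[0.09, 0.996, -0.004], [0.996, -0.09, -0.002], [-0.002, -0.004, -1.0]]
force: [0.2, -1.2, -0.8]
gripper_width: 0.0475
finger_force: 0.0
```

Request:
send_rows(moves=[[[0, 0, 0], [0, 0, 0], 1], [[0, 0, 0], [0, 0, 0], 1], [[0, 0, 0], [0, 0, 0], 1], [[0, 0, 0], [0, 0, 0], 1], [[0, 0, 0], [0, 0, 0], 1], [[0, 0, 0], [0, 0, 0], 1], [[0, 0, 0], [0, 0, 0], 1], [[0, 0, 0], [0, 0, 0], 1]], squeeze=40)

```text
t: 15.97
tool_pos: [0.4787, 0.2311, 0.0863]
eef_rot: [[0.088, 0.996, 0.0], [0.996, -0.088, 0.0], [0.0, 0.0, -1.0]]
force: [-1.3, 0.1, 2.9]
gripper_width: 0.01
finger_force: 40.0
```

Run:
```python
from h import *
p,r,s=state(); print(p,s["gripper_width"],s["finger_force"],s["force"])
th=np.radians(np.linspace(0,50,17)); x=-.170*np.cos(th)+.043*np.sin(th); z=.170*np.sin(th)+.043*np.cos(th)
print(np.c_[np.diff(x),-np.diff(z)]*100)
```

```text
[0.4787 0.2311 0.0863] 0.010010087986566121 40.0005179643631 [-1.2608  0.1084  2.95  ]
[[ 0.2597 -0.9204]
 [ 0.3095 -0.9048]
 [ 0.3583 -0.8866]
 [ 0.4061 -0.8658]
 [ 0.4527 -0.8423]
 [ 0.498  -0.8164]
 [ 0.5417 -0.788 ]
 [ 0.5839 -0.7573]
 [ 0.6243 -0.7244]
 [ 0.6629 -0.6893]
 [ 0.6995 -0.6521]
 [ 0.734  -0.613 ]
 [ 0.7663 -0.5721]
 [ 0.7963 -0.5294]
 [ 0.824  -0.4852]
 [ 0.8493 -0.4396]]
```

Request:
send_rows(moves=[[[0, 0.26, -0.92], [0, 0, 0], 1], [[0, 0.31, -0.9], [0, 0, 0], 1], [[0, 0.36, -0.89], [0, 0, 0], 1], [[0, 0.41, -0.87], [0, 0, 0], 1], [[0, 0.45, -0.84], [0, 0, 0], 1], [[0, 0.5, -0.82], [0, 0, 0], 1], [[0, 0.54, -0.79], [0, 0, 0], 1], [[0, 0.58, -0.76], [0, 0, 0], 1]])

```text
t: 16.63
tool_pos: [0.5115, 0.2279, 0.1548]
eef_rot: [[0.088, 0.996, -0.003], [0.996, -0.088, -0.0], [-0.0, -0.003, -1.0]]
force: [-5.2, -0.1, 1.0]
gripper_width: 0.0095
finger_force: 40.0
```

```bash
cat > ang.py <<'E'
from h import *
p,r,s=state(); print(p,s["gripper_width"],s["finger_force"],s["force"],s["t"])
xh=np.array([np.cos(np.radians(-5.2)),np.sin(np.radians(-5.2))]); hp=np.array([.4785,.2308])+.170*xh
g=p-0.019*r[:,2]
u,z=(g[:2]-hp)@xh,g[2]-.0605
print("radius",np.hypot(u,z),"exp",np.hypot(.17,.043),"deg",np.degrees(np.arctan2(z,-u)-np.arctan2(.043,.17)))
for c in("scene","wrist"):
    a=read_camera(c); A=cloud(a).reshape(-1,3); 
    v=np.c_[(A[:,:2]-hp)@xh,(A[:,:2]-hp)@np.array([-xh[1],xh[0]]),A[:,2]-.0605]
    rad=np.hypot(v[:,0],v[:,2]); rgb=a["frame"].reshape(-1,3).astype(int)
    blue=(rgb[:,2]>rgb[:,0]+50)
    m=(rad>.03)&(rad<.21)&(abs(v[:,1])<.15)&(v[:,2]>.03)&(v[:,0]<0)&blue
    if m.sum()>20:
        l=cv2.fitLine(v[m][:,[0,2]].astype(np.float32),cv2.DIST_HUBER,0,.005,.01).ravel(); print(c,m.sum(),"lid deg",np.degrees(np.arctan(-l[1]/l[0])),l)
    save("ang%s_%.0f"%(c,s["t"]*10),a["frame"])
E
python3 ang.py
```

```text
[0.5115 0.2279 0.1548] 0.009500074714651969 40.01097857952118 [-5.214  -0.115   1.0276] 16.6333
radius 0.1775815614173053 exp 0.17535392781457734 deg 25.43429837284461
scene 208 lid deg 23.254406 [ 0.9188 -0.3948 -0.1163  0.0638]
wrist 14909 lid deg 25.202358 [ 0.9048 -0.4258 -0.1492  0.0809]
```

Request:
send_rows(moves=[[[0, 0.66, -0.72], [0, 0, 0], 1], [[0, 0.7, -0.69], [0, 0, 0], 1], [[0, 0.72, -0.65], [0, 0, 0], 1], [[0, 0.74, -0.61], [0, 0, 0], 1], [[0, 0.77, -0.57], [0, 0, 0], 1], [[0, 0.8, -0.53], [0, 0, 0], 1], [[0, 0.82, -0.48], [0, 0, 0], 1], [[0, 0.85, -0.44], [0, 0, 0], 1]])

```text
t: 17.4
tool_pos: [0.5727, 0.2221, 0.2046]
eef_rot: [[0.088, 0.996, 0.001], [0.996, -0.088, -0.0], [-0.0, 0.001, -1.0]]
force: [-5.7, -1.1, 6.6]
gripper_width: 0.0103
finger_force: 40.0
```

Request:
send_rows(moves=[[[0, 0, 0], [0, 0, 0], 1], [[0, 0, 0], [0, 0, 0], 1], [[0, 0, 0], [0, 0, 0], 1], [[0, 0, 0], [0, 0, 0], 1], [[0, 0, 0], [0, 0, 0], 1], [[0, 0, 0], [0, 0, 0], 1], [[0, 0, 0], [0, 0, 0], 1], [[0, 0, 0], [0, 0, 0], 1]])

```text
t: 18.07
tool_pos: [0.5737, 0.222, 0.2048]
eef_rot: [[0.089, 0.996, 0.004], [0.996, -0.089, -0.0], [0.0, 0.004, -1.0]]
force: [-4.8, -0.3, 7.6]
gripper_width: 0.0098
finger_force: 40.0
```

```bash
python3 ang.py; cd pics
python3 - <<'E'
import cv2,glob
f=sorted(glob.glob("angscene_*"))[-1]; i=cv2.imread(f)[130:330,215:380]; cv2.imwrite("fin.png",cv2.resize(i,None,fx=2.9,fy=2.9,interpolation=cv2.INTER_CUBIC))
E
```

```text
[0.5737 0.222  0.2048] 0.009815169601116135 40.00081479549408 [-4.8085 -0.3333  7.564 ] 18.0667
radius 0.17948571739175298 exp 0.17535392781457734 deg 51.30269800031188
scene 211 lid deg 50.481808 [ 0.6363 -0.7714 -0.0759  0.1057]
wrist 14788 lid deg 50.465343 [ 0.6365 -0.7712 -0.0979  0.134 ]
```

View pics/fin.png

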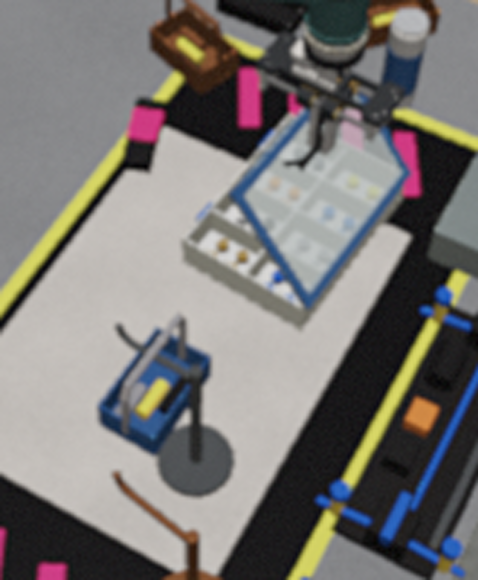

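The picture shows the lid open, with its bar in the fingers at ~(305,155), and the basket hanging on the dark hook at ~(155,390). Both cameras put the lid at about 50.5°, and the gripper position gives 51.3°. Handing in.

```bash
python3 -c "
from plant import manip; print(manip.close_job())"
```

```text
the job is handed in; nothing more can be done
None
```

The blue basket hangs released on the dark stand's hook, and the gripper is holding the lid open at about 50.5° by camera; I handed the job in about 18 s into the 59 s allowed.

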